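# Mount a tube block on a bench mixer and lock its quarter-turn stud

## Robot

A 7-joint arm with a two-finger parallel gripper is mounted at the origin on a cart in front of the work surface, level with it; the furniture and walls round the work are solid. World frame = base frame: x ahead of the robot, y to its left, z up, the work surface at z = 0. Lengths are in m, angles in rad, forces in N, time in s.
With the tool pointing down it reaches from about 0.35 to 0.9 m from the base axis. Payload 8.1 kg.
Tool frame: the origin (TCP) lies on the centre line of the jaws, within the pads' length; the fingertips stand 17 mm ahead of it and the grasp point (between the pads) lies 2 mm behind it; z points along the fingers, y is the direction in which the jaws open and shut (so a half turn about z gives the same grasp; the last joint's range is limited). The gripper opens to 92 mm and grips with 3 to 60 N. Pads are 19 mm wide; open, the fingers measure 130 mm over their backs; the gripper's body (75 mm by 190 mm) begins 47 mm behind the grasp point.
Start: joints at [-1.366, 0.434, 0.025, 1.573, -0.012, 1.134, -0.075], TCP at [0.189, 0.596, 0.204] pointing down, gripper open.
Joint ranges: [-2.62, 2.62], [-0.44, 2.09], [-1.27, 1.32], [0.08, 2.57], [-1.32, 4.46], [0.12, 2], [-2.74, 2.74]. Speed limits (rad/s): [2.22, 2.22, 3.01, 3.01, 3.14, 3.14, 3.14].

## Interface

Orientations are given as a rotation vector (axis times angle).
In Python, from cell import arm gives the robot as it stands.
- The arm moves only by the shell command python3 -m creep 'ROWS' [FORCE]. ROWS is JSON, a list that holds one entry, the list of rows, each a list of 7 numbers: the shift along the world's x, y, z in cm, then the turn, a rotation vector about the world's x, y, z in degrees, then the opening, from -1 (shut) to 1 (fully open), so that 0 is half open. In form: [[[tx, ty, tz, ax, ay, az, jaw], ...]]. A call has 1 to 5 rows; each row is the pose to reach, as a shift and turn from the pose commanded when the call began; what a row does not reach only later rows make up. A row lasts 1/10 s, in which the tool goes at most 50 mm and 8.59 degrees, less where a joint would pass 70% of its speed; a pose out of reach is approached as far as the arm can. A call with a gripper value outside its range is refused whole. The fingers move at their own pace and stop on an object; FORCE is the grip in N (left out, the last holds). Time passes only in rows, so rows that repeat a pose let the fingers close. It gives the time, the measured TCP pose, the force and the opening at its end, in the units of the state.
- arm.observe(): the state, without advancing time (a new reading comes with each control period).
- arm.get_image(name): name is "side" or "top"; returns the picture (420x560x3 uint8, red, green, blue); there is no depth.
- arm.camera_model(name): a dict with "vfov" (degrees; the focal length in pixels is half the picture's height over the tangent of half this angle, whatever the lens; pixels are square), "cx", "cy" (the principal point, pixels), "cam_to_world" (4x4, takes a point from camera to world coordinates). Camera axes: x right, y down, z forward; pixel columns grow to the right and rows downward; lengths in m; the calibration is good to about 2 mm. A picture is of the moment at which its call begins. camera_model takes no time and is no camera call.
- arm.sign_off(): hands the job in, once; it reports no verdict.
The state is a dict: "clock": time; "joints": joint angles; "dq": joint speeds; "joint_efforts": joint torques, N m; "position": TCP position; "ee_rot": TCP orientation; "force": force on the tool from outside, world axes, zero at the start; "ft_torque": the same for the moment, N m; "width": opening from 0.0 (shut) to 1.0 (fully open).
Only numpy, scipy, OpenCV 4.12 (cv2) and the standard library are available. Lean on these libraries where they do the work, as an engineer would, in place of code of your own. Each camera call takes 0.05 s, during which the arm holds its last target.

## Task

Fit the aluminium tube block onto the bench mixer so that it sits fully home over the two locating pins, then push its spring-loaded quarter-turn stud down and turn it a quarter turn clockwise until it catches and springs back a little, so that the block is locked. Press only as hard as the stud needs, do not lean on the mixer, and leave the timer, the tip box and the beaker where they stand.

Things in the scene. Friction and masses are not known exactly. Their poses are not given: they have to be found in the camera images.
- mixer: white bench mixer (shaker), fixed; housing 215 x 164 mm, 56 mm high, dark key panel toward the robot, an aluminium platform on top. Origin on the worktop below the platform's centre; z up, x away from the robot (yaw within 0.2 rad), y along the platform's long side. The housing reaches 125 mm before and 90 mm behind it
- platform_centre (a point): centre of the platform's top face, 88 mm above the worktop; axes as the mixer's. Platform 78 (x) x 124 mm (y). Two fixed steel locating pins stand on it at y = +44 and -44 mm, x = 0: 8 mm thick, straight for 6 mm, then coned to 3.6 mm at their 10.5 mm height. In the middle a slot along y, 9 x 23 mm, lets the stud's cross bar through
- slot (a point): middle of the bayonet receptacle inside the platform, on the axis 9.4 mm below the platform's top face. The receptacle is screwed up or down to suit different blocks: its true height may be up to 4 mm above or below this point; that cannot be seen or read, only felt
- tube_block: loose aluminium tube block, 68 (x) x 116 (y) x 32 mm (z), 0.3 to 0.45 kg with its stud, 16 wells in the top. Origin at the centre of its underside, z up. Two round 10 mm holes, 13 mm deep, in the underside at y = +44 and -44 mm take the pins with 1 mm play all round; either way round fits. White marks (along y) show the open direction of the wing, red ones (along x) the locked
- wing (a point): centre of the wing of the block's captive black stud, on the stud axis; moves with the stud; y along the wing, z up. Wing: bar 12 mm thick (x), 36 long (y), 24 high; also the handle to carry the block by. With the stud up it is 71.5 mm above the block's underside. It stands on a flange 40 mm across, 4 mm thick, top 12 mm below this point, 23.5 mm clear of the block
- stud_press (a joint): how far the stud is pushed down (m), 0 = up as at the start. Spring: 3 N at 0, 5 N at 10 mm, 7.5 N at 20 mm. With the block home the stud's cross bar has passed the receptacle's ramps at 15.9 mm and meets its rigid floor at 17.4 mm; caught, the stud has sprung back to 13.7 mm. All three shift together by this unit's own -4 to +4 mm
- stud_turn (a joint): turn of the stud in the block (rad), clockwise from above positive: 0 = open (wing along the block's y), 1.57 = locked (wing along x), end stop 1.66. It turns no more than about 0.15 until pushed past the ramps; past them it turns easily, and let go half-way it stays there. Let go within 0.15 of 1.57 it springs up into its catch
- timer: white laboratory timer with coloured keys, 58 x 62 x 20 mm, loose; origin at the centre of its underside
- tip_box: box of pipette tips with a clear lid, 87 x 120 x 70 mm, loose; origin at the centre of its underside
- beaker: small clear beaker, 45 mm wide and 58 mm high, loose; origin at the centre of its underside. (Not listed: a fixed microscope, about 0.4 m high, stands right of the tube block, from x = 0.4 to 0.78 m and y = -0.03 to -0.3 m; keep the arm clear of it, e.g. by swinging past it close to the robot)
Not all that is in view belongs to the job. What is shaped like the tube_block but orange is not meant.

How it is judged:
By the outcome, as a careful person would: the job done as asked, in the order asked, and still so for the second after the job is handed in, with the robot touching nothing.
It also fails if it takes over 72 s, if anything falls off the work surface, if the arm or the gripper's body presses on something with over 40 N, if the wrist force passes 120 N, or if a joint passes its speed limit or range.

## Working session

There is one attempt and no reset: what is moved stays moved. The work goes in short steps, Python scripts to look and compute and a shell command to move; the robot and the scene stay as the last step left them, time stands still between calls to the robot, and variables do not carry over. Pictures are saved under pics/ and viewed, and the job is handed in when it is done.

```bash
ls; mkdir -p pics
python3 - <<'E'
from cell import arm
import cv2
s=arm.observe(); print(s)
for n in("side","top"):
    im=arm.get_image(n); cv2.imwrite(f"pics/{n}0.png",im[:,:,::-1]); print(n,arm.camera_model(n))
E
```

```text
pics
{'clock': 0.0, 'joints': array([-1.36560196,  0.43521769,  0.0249385 ,  1.57407278, -0.01158854,
        1.13397912, -0.07511187]), 'dq': array([ 5.03006393e-04,  9.55630462e-04,  7.03799498e-04, -8.90551295e-04,
       -4.38414537e-04,  9.73503970e-05,  1.01416549e-03]), 'joint_efforts': array([ 1.68627193e-04, -6.67862606e+01,  9.85602401e-01, -3.14455783e+01,
       -6.03986043e-02,  4.27515793e-02,  1.51411414e-04]), 'position': array([0.18922912, 0.59511178, 0.20335728]), 'ee_rot': array([-4.81630828e-01, -3.10435196e+00,  2.40167974e-03]), 'force': array([-0.12982032,  0.62472061, -0.24077703]), 'ft_torque': array([ 0.02604891, -0.00431277, -0.00271593]), 'width': 1.0003365009501979}
side {'vfov': 57.20929201441099, 'cx': 282.05794583006326, 'cy': 213.81160538014748, 'cam_to_world': array([[-0.99565614,  0.06621943, -0.06545106,  0.6435794 ],
       [ 0.09197489,  0.59024863, -0.80196457,  0.73194422],
       [-0.01447324, -0.8045008 , -0.59377519,  0.67142055],
       [ 0.        ,  0.        ,  0.        ,  1.        ]])}
top {'vfov': 52.73459074120713, 'cx': 270.047574314184, 'cy': 206.75025840877768, 'cam_to_world': array([[-0.00624769, -0.98887492,  0.14861817,  0.42387182],
       [-0.99968383,  0.0025566 , -0.02501419, -0.01391963],
       [ 0.02435595, -0.14872747, -0.98857824,  1.30265358],
       [ 0.        ,  0.        ,  0.        ,  1.        ]])}
```

View pics/side0.png

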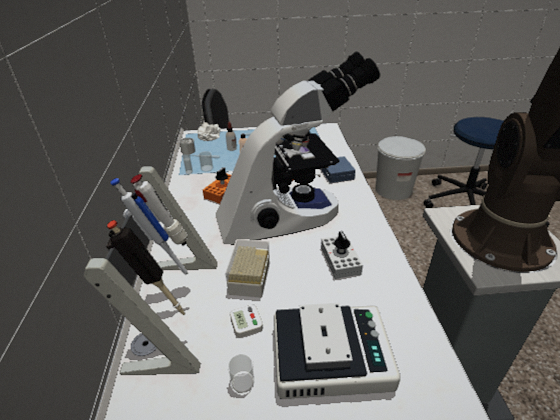

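View pics/top0.png

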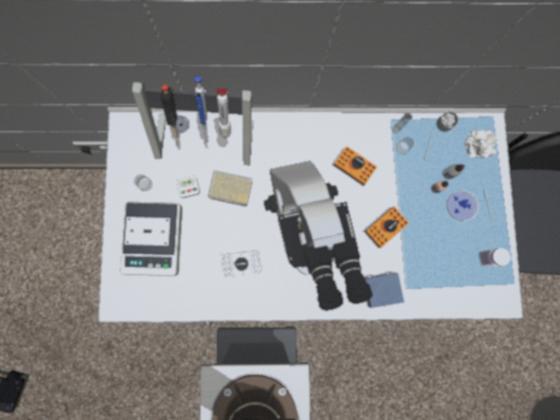

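```bash
cat > h.py <<'E'
import numpy as np, cv2, json
from cell import arm
def cam(n):
    m=arm.camera_model(n); f=210/np.tan(np.radians(m['vfov']/2)); return f,m['cx'],m['cy'],np.array(m['cam_to_world'])
def proj(n,p):
    f,cx,cy,T=cam(n); c=np.linalg.inv(T)@np.r_[p,1]; return np.array([cx+f*c[0]/c[2],cy+f*c[1]/c[2]])
def ray(n,px):
    f,cx,cy,T=cam(n); d=T[:3,:3]@np.array([(px[0]-cx)/f,(px[1]-cy)/f,1]); return T[:3,3],d/np.linalg.norm(d)
def onz(n,px,z):
    o,d=ray(n,px); return o+d*(z-o[2])/d[2]
def tri(p1,p2):
    o,d=ray('side',p1);o2,d2=ray('top',p2)
    A=np.stack([d,-d2],1); t=np.linalg.lstsq(A,o2-o,rcond=None)[0]
    a=o+d*t[0];b=o2+d2*t[1]; return (a+b)/2,np.linalg.norm(a-b)
def crop(src,dst,x0,y0,x1,y1,k):
    im=cv2.imread(src)[y0:y1,x0:x1]; cv2.imwrite(dst,cv2.resize(im,None,fx=k,fy=k,interpolation=cv2.INTER_CUBIC))
E
python3 - <<'E'
from h import *
crop('pics/side0.png','pics/s_mix.png',260,290,410,410,5)
crop('pics/side0.png','pics/s_blk.png',310,220,380,285,8)
crop('pics/top0.png','pics/t_mix.png',110,190,190,280,6)
crop('pics/top0.png','pics/t_blk.png',210,240,275,290,10)
print(proj('top',[0.189,.596,.2]),proj('side',[0.189,.596,.2]),proj('top',[0,0,0]))
E
```

```text
[ 11.3042784  368.81755307] [693.1166489  461.14653692] [255.17166846 418.82273089]
```

View pics/s_mix.png

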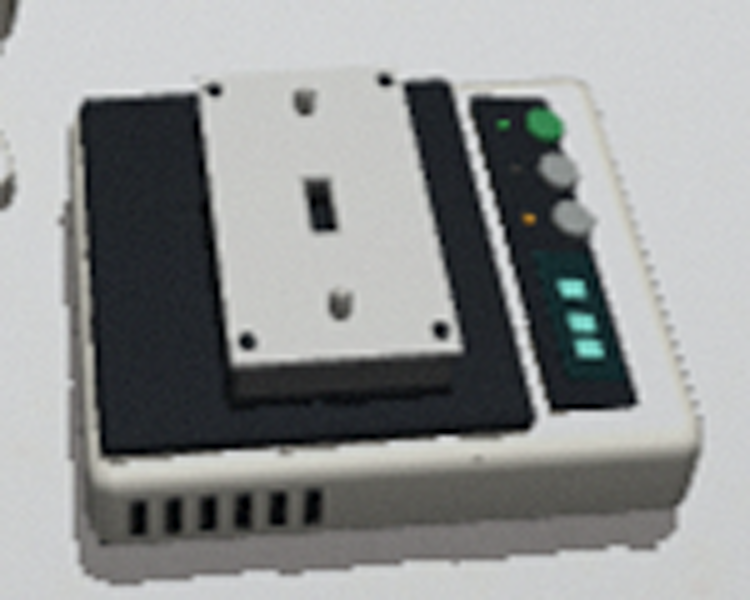

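View pics/s_blk.png

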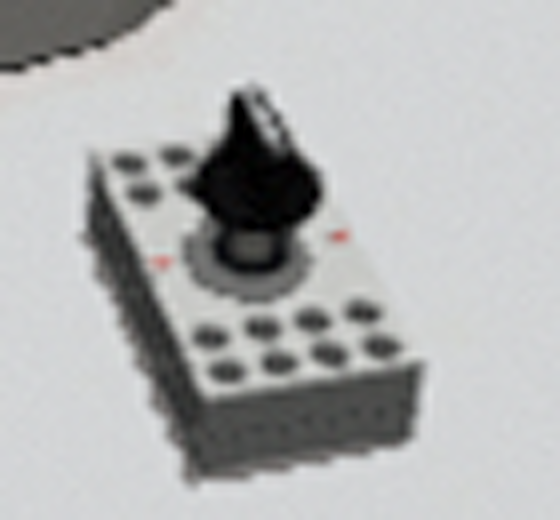

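View pics/t_mix.png

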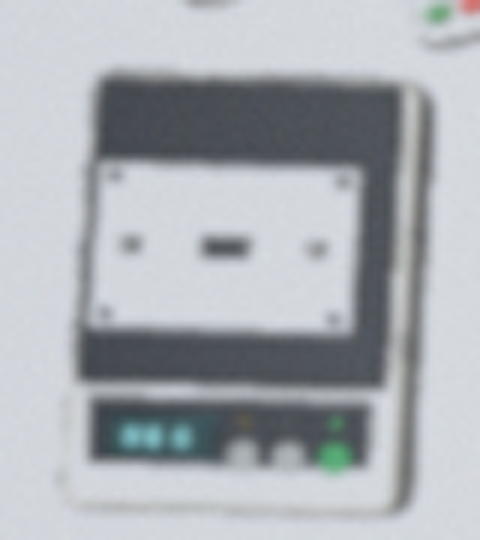

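View pics/t_blk.png

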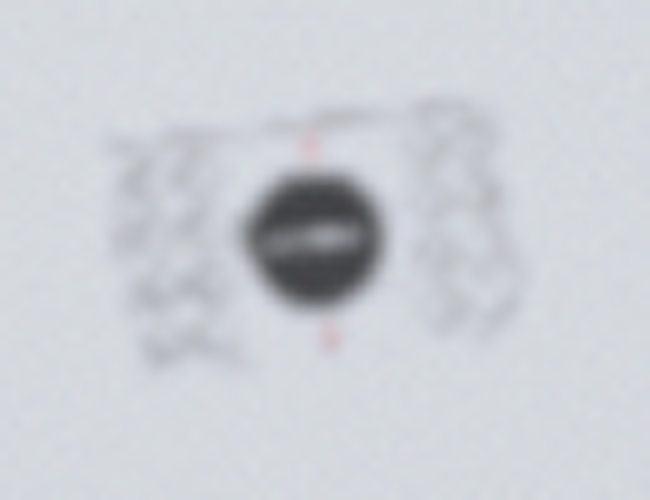

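The side crop shows the platform with its slot at about side px (324,331) and pins at (321,312)/(328,353). The top view has the slot at (147.5,231). The block is the grey one, with its wing near top px (241,264) and side px (342,240).

Run:
```python
from h import *
np.set_printoptions(precision=4,suppress=True)
def S(x,y): return (260+(x-2)/5,290+(y-2)/5)
def T(x,y): return (110+(x-2.5)/6,190+(y-2.5)/6)
# crop px -> orig px (resize centre convention)
sc=[S(200,85),S(403,68),S(463,352),S(233,362)]
tc=[T(99,162),T(361,167),T(353,334),T(85,330)]
for nm,n,c in(('side','side',sc),('top','top',tc)):
    P=np.array([onz(n,p,.088) for p in c]); print(nm,P[:,:2].tolist(),'cen',P.mean(0)[:2],'edges',[np.linalg.norm(P[i]-P[i-3]) for i in range(4)])
print('slot',onz('side',S(322,205),.088),onz('top',T(225,246),.088), tri(S(322,205),T(225,246)))
a,b=onz('side',S(305,112),.088),onz('side',S(341,317),.088);print('pins side base',a,b,np.linalg.norm(a-b),(a+b)/2, np.degrees(np.arctan2(*(a-b)[[0,1]])))
a,b=onz('top',T(130,244),.095),onz('top',T(316,249),.095);print('pins top',a,b,np.linalg.norm(a-b),(a+b)/2)
# block top corners & marks (z=.032)
def B(x,y): return (310+(x-3.5)/8,220+(y-3.5)/8)
def U(x,y): return (210+(x-4.5)/10,240+(y-4.5)/10)
A=[onz('side',B(*p),.032) for p in((92,155),(205,397),(425,365))];print('blk corners',A,np.linalg.norm(A[0]-A[1]),np.linalg.norm(A[2]-A[1]))
r=[onz('side',B(*p),.032) for p in((161,262),(339,236))];print('red side',r,np.linalg.norm(r[0]-r[1]),(r[0]+r[1])/2)
r=[onz('top',U(*p),.032) for p in((310,145),(332,340))];print('red top',r,np.linalg.norm(r[0]-r[1]),(r[0]+r[1])/2)
print('flange top view', onz('top',U(315,240),.0595))
w=[onz('top',U(*p),.0835) for p in((262,244),(362,234))];print('wing top',w,np.linalg.norm(w[0]-w[1]))
```

```text
side [[0.5733788598903994, 0.24675624835300752], [0.49419816189761073, 0.24664254978070882], [0.5001753703055409, 0.36891824345787905], [0.5775197363538036, 0.36479098542297733]] cen [0.5363 0.3068] edges [np.float64(0.07918077962479624), np.float64(0.12242169858560613), np.float64(0.07745440735228892), np.float64(0.11810734953025608)]
top [[0.5790436494709683, 0.36828393271910337], [0.5762375568743683, 0.24374170444929444], [0.4964802572530072, 0.2452182018590645], [0.49897542870395556, 0.3713374076779411]] cen [0.5377 0.3071] edges [np.float64(0.12457383665148107), np.float64(0.07977096519093035), np.float64(0.12614388592775228), np.float64(0.08012642314567238)]
slot [0.5367 0.3059 0.088 ] [0.5386 0.307  0.088 ] (array([0.5377, 0.3068, 0.0896]), np.float64(0.001519609099117563))
pins side base [0.5355 0.2638 0.088 ] [0.5384 0.3517 0.088 ] 0.08793685029633855 [0.537  0.3077 0.088 ] -178.13520947172958
pins top [0.539  0.3498 0.095 ] [0.5363 0.2623 0.095 ] 0.08754460190755511 [0.5377 0.3061 0.095 ]
blk corners [array([ 0.4837, -0.0125,  0.032 ]), array([0.4699, 0.0989, 0.032 ]), array([0.4029, 0.0927, 0.032 ])] 0.11223997314740777 0.0672828212700456
red side [array([0.4714, 0.04  , 0.032 ]), array([0.4145, 0.0341, 0.032 ])] 0.05725839572094785 [0.443 0.037 0.032]
red top [array([0.4726, 0.0427, 0.032 ]), array([0.4152, 0.036 , 0.032 ])] 0.05781754772053628 [0.4439 0.0393 0.032 ]
flange top view [0.4441 0.0399 0.0595]
wing top [array([0.4427, 0.054 , 0.0835]), array([0.4454, 0.0255, 0.0835])] 0.02856077798821169
```

```bash
python3 -m creep '[[[1.5,-3.7,0,0,0,-4.4,1],[3.2,-7.4,0,0,0,-8.8,1],[5,-11.1,0,0,0,-13.2,1],[6.8,-14.8,0,0,0,-17.6,1],[8.5,-18.5,0,0,0,-22,1]]]'
```

```text
clock: 0.6
position: [0.2749, 0.4088, 0.2039]
ee_rot: [-1.07, -2.954, 0.001]
force: [0.3, 0.4, 0.6]
width: 1.002
```

```bash
python3 -m creep '[[[1.7,-3.7,0,0,0,-4.4,1],[3.4,-7.4,0,0,0,-8.8,1],[5.1,-11.1,0,0,0,-13.2,1],[6.8,-14.8,0,0,0,-17.6,1],[8.5,-18.5,0,0,0,-22,1]]]'; python3 -m creep '[[[1.7,-3.7,0,0,0,-4.4,1],[3.4,-7.4,0,0,0,-8.8,1],[5.1,-11.1,-1,0,0,-13.2,1],[6.8,-14.8,-3,0,0,-17.6,1],[8.4,-18.5,-5,0,0,-22,1]]]'
cat >> h.py <<'E'
from scipy.spatial.transform import Rotation as R
def yaw(): 
    y=R.from_rotvec(arm.observe()['ee_rot']).as_matrix(); return np.degrees(np.arctan2(y[1,1],y[0,1])), y[:,2]
def go(p,yw):
    s=arm.observe(); y,z=yaw(); Rt=np.stack([np.r_[np.sin(np.radians(yw)),-np.cos(np.radians(yw)),0],np.r_[np.cos(np.radians(yw)),np.sin(np.radians(yw)),0],[0,0,-1]],1)
    d=R.from_matrix(Rt@R.from_rotvec(s['ee_rot']).as_matrix().T).as_rotvec()
    print('t',s['clock'],'pos',s['position'].round(4),'yaw',y.round(2),'F',s['force'].round(2),'w',round(s['width'],3),'j',s['joints'].round(2)); print('shift cm',((np.array(p)-s['position'])*100).round(2),'turn',np.degrees(d).round(2))
E
python3 - <<'E'
from h import *
go([.4435,.0385,.0785],6.4)
cv2.imwrite('pics/s1.png',arm.get_image('side')[:,:,::-1]);cv2.imwrite('pics/t1.png',arm.get_image('top')[:,:,::-1])
crop('pics/s1.png','pics/s1c.png',280,140,400,300,4)
crop('pics/t1.png','pics/t1c.png',190,200,300,310,5)
E
```

```text
clock: 1.1
position: [0.3596, 0.2239, 0.2041]
ee_rot: [-1.614, -2.695, 0.0]
force: [0.6, 0.3, 0.0]
width: 1.002
clock: 1.6
position: [0.4441, 0.0392, 0.1539]
ee_rot: [2.097, 2.338, 0.002]
force: [0.1, 0.9, 0.1]
width: 0.997Traceback (most recent call last):
  File "<stdin>", line 2, in <module>
  File "h.py", line 22, in go
    d=R.from_matrix(Rt@R.from_rotvec(s['ee_rot']).as_matrix().T).as_rotvec()
      ~~~~~~~~~~~~~^^^^^^^^^^^^^^^^^^^^^^^^^^^^^^^^^^^^^^^^^^^^^
  File "scipy/spatial/transform/_rotation.pyx", line 1143, in scipy.spatial.transform._rotation.Rotation.from_matrix
ValueError: Non-positive determinant (left-handed or null coordinate frame) in rotation matrix 0: [[ 9.75896432e-01  2.18228891e-01  1.51848034e-03]
 [ 2.18229426e-01 -9.75897474e-01 -1.93702234e-04]
 [-1.43960970e-03 -5.20410411e-04  9.99998828e-01]].
```

```bash
sed -i 's/np.r_\[np.sin(np.radians(yw)),-np.cos(np.radians(yw)),0\]/np.r_[-np.sin(np.radians(yw)),np.cos(np.radians(yw)),0]/' h.py
python3 - <<'E'
from h import *
go([.4435,.0385,.0785],6.4)
cv2.imwrite('pics/s1.png',arm.get_image('side')[:,:,::-1]);cv2.imwrite('pics/t1.png',arm.get_image('top')[:,:,::-1])
crop('pics/s1.png','pics/s1c.png',280,140,400,300,4)
crop('pics/t1.png','pics/t1c.png',190,200,300,310,5)
E
```

```text
t 1.6 pos [0.4441 0.0392 0.1539] yaw 6.21 F [0.05 0.88 0.13] w 0.997 j [-0.67  0.21  0.54  2.09 -0.14  0.88  0.07]
shift cm [-0.06 -0.07 -7.54] turn [-0.03  0.08  0.19]
```

View pics/s1c.png

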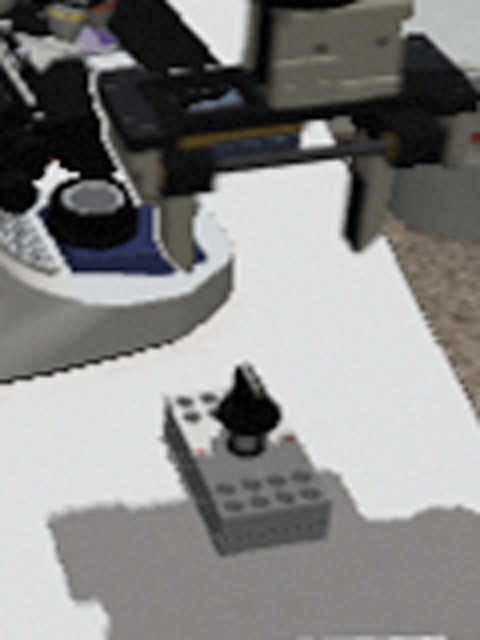

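View pics/t1c.png

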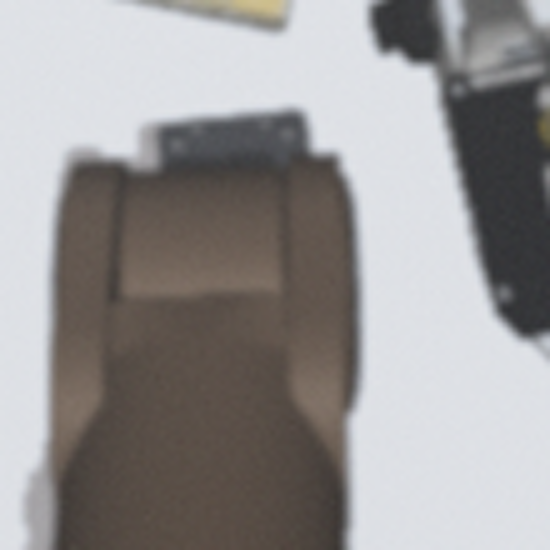

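```bash
python3 -m creep '[[[0,-0.1,-2,0,0,0,0.3],[0,-0.1,-4,0,0,0,0],[-0.1,-0.1,-5.5,0,0,0,-0.2],[-0.1,-0.1,-6.8,0,0,0.2,-0.3],[-0.1,-0.1,-7.6,0,0,0.2,-0.3]]]' 20
python3 - <<'E'
from h import *
go([.4435,.0385,.0785],6.4)
cv2.imwrite('pics/s2.png',arm.get_image('side')[:,:,::-1])
crop('pics/s2.png','pics/s2c.png',300,180,390,290,5)
E
```

```text
clock: 2.2
position: [0.4416, 0.0399, 0.0772]
ee_rot: [-2.089, -2.345, 0.002]
force: [-0.8, 0.0, 0.1]
width: 0.613
t 2.2 pos [0.4416 0.0399 0.0772] yaw 6.6 F [-0.85  0.03  0.1 ] w 0.613 j [-0.6   0.33  0.49  2.18 -0.25  0.69  0.18]
shift cm [ 0.19 -0.14  0.13] turn [ 0.01 -0.08 -0.2 ]
```

View pics/s2c.png

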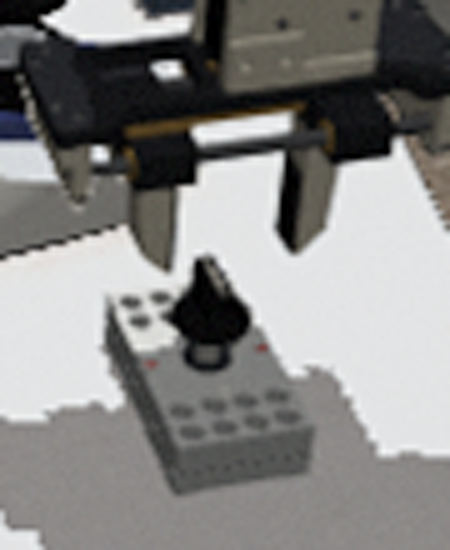

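```bash
python3 - <<'E'
from h import *
s=arm.observe(); p=s['position']; M=R.from_rotvec(s['ee_rot']).as_matrix()
w=.092*s['width']/2
for sg in(1,-1): print(proj('side',p+M@np.r_[0,sg*w,.017]), 'back', proj('side',p+M@np.r_[0,sg*w,-.045]))
print('tcp',p,proj('side',p), 'wing expected',proj('side',[.4435,.0385,.0715]), proj('side',[.4435,.0385,.0835]))
E
python3 -m creep '[[[0,0,0,0,0,0,-0.3],[0,0,0,0,0,0,-0.3]]]'
python3 - <<'E'
from h import *
cv2.imwrite('pics/s3.png',arm.get_image('side')[:,:,::-1])
crop('pics/s3.png','pics/s3c.png',300,180,390,290,5)
go([.4435,.0385,.0785],6.4)
E
```

```text
[332.23380067 244.45893011] back [333.86897349 224.17135015]
[352.95040728 241.26572978] back [355.42005336 221.03212369]
tcp [0.4413931  0.03984823 0.07666114] [343.18507589 237.46119332] wing expected [342.02690744 238.81348003] [342.41938509 234.95905017]
clock: 2.45
position: [0.4427, 0.0398, 0.0786]
ee_rot: [2.09, 2.345, 0.001]
force: [-0.1, 0.1, 1.3]
width: 0.395
t 2.5 pos [0.4429 0.0398 0.0787] yaw 6.57 F [-0.03 -0.03 -0.  ] w 0.373 j [-0.6   0.33  0.49  2.18 -0.25  0.69  0.17]
shift cm [ 0.06 -0.13 -0.02] turn [-0.02  0.06 -0.17]
```

View pics/s3c.png

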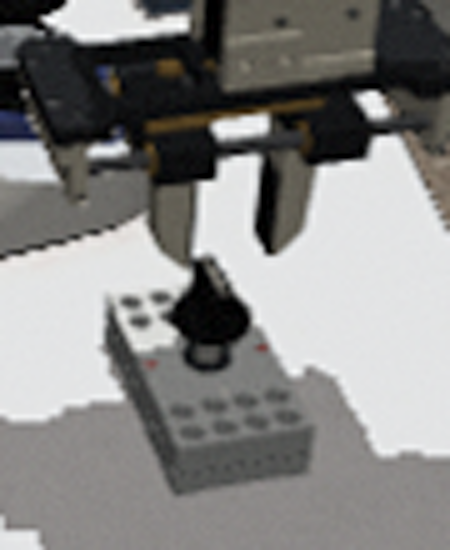

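Run:
```python
from h import *
for z in(.2,.23,.26): print(onz('top',(236.7,222.5),z))
# s1 tips
print('s1 exp', proj('side',[.4441+.046,.0392+.005,.137]),proj('side',[.4441-.046,.0392-.005,.137]),'seen (326,207),(370,202)')
cv2.imwrite('pics/t3.png',arm.get_image('top')[:,:,::-1])
crop('pics/t3.png','pics/t3c.png',190,200,300,310,5)
crop('pics/s3.png','pics/s3d.png',270,100,430,260,5)
```

```text
[0.54824629 0.04560783 0.2       ]
[0.54486242 0.04398826 0.23      ]
[0.54147855 0.04236869 0.26      ]
s1 exp [324.68604017 219.87481029] [363.12221674 214.60670709] seen (326,207),(370,202)
```

View pics/t3c.png

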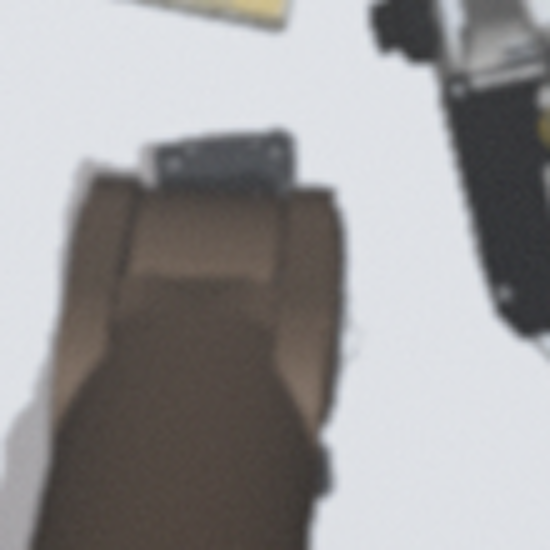

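View pics/s3d.png

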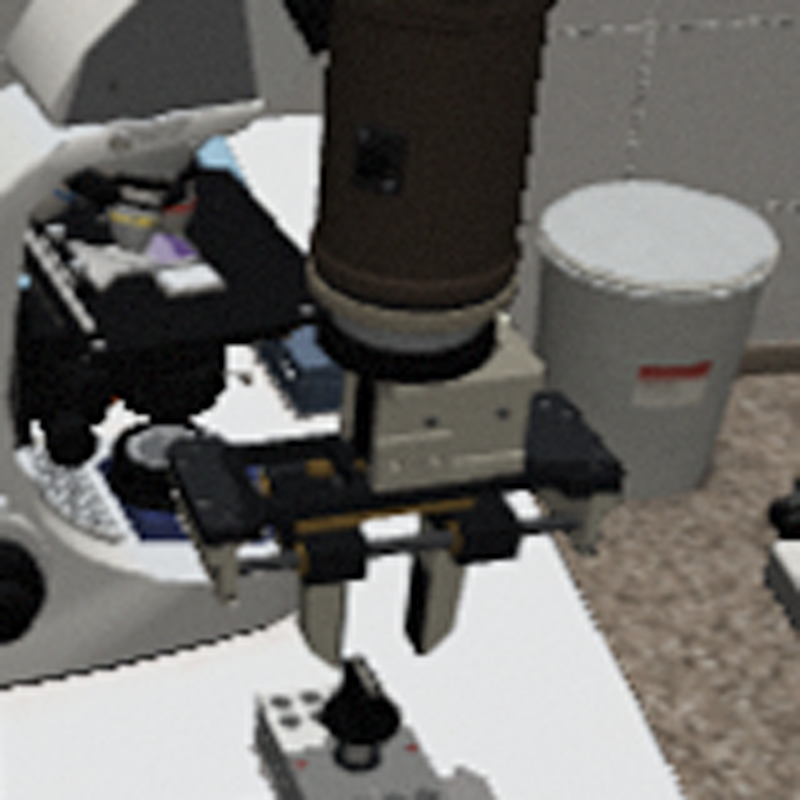

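Run:
```python
from h import *
for px in((337,233),(356,231),(343,212),(362,209)):
    o,d=ray('side',px)
    print(px,[ (o+d*(y-o[1])/d[1]).round(4) for y in(.03,.04,.05)])
print(proj('top',[.4429+.095,.0398+.0105,.12]),proj('top',[.4429+.095,.0398+.0105,.16]),'seen front centre (235.3,227)')
```

```text
(337, 233) [array([0.4548, 0.03  , 0.0836]), array([0.4575, 0.04  , 0.092 ]), array([0.4602, 0.05  , 0.1004])]
(356, 231) [array([0.4087, 0.03  , 0.0857]), array([0.412, 0.04 , 0.094]), array([0.4153, 0.05  , 0.1024])]
(343, 212) [array([0.4452, 0.03  , 0.1453]), array([0.448 , 0.04  , 0.1528]), array([0.4508, 0.05  , 0.1603])]
(362, 209) [array([0.4011, 0.03  , 0.1503]), array([0.4046, 0.04  , 0.1577]), array([0.408 , 0.05  , 0.1651])]
[236.5284935  229.38961991] [235.7313233  227.97024752] seen front centre (235.3,227)
```

The picture puts the fingertips at z≈0.092, but the state implies 0.062. I'll test this by closing gently: if the state is right, the jaws will stop on the 12 mm wing.

```bash
python3 -m creep '[[[0,-0.1,0,0,0,0,-1],[0,-0.1,0,0,0,0,-1],[0,-0.1,0,0,0,0,-1],[0,-0.1,0,0,0,0,-1]]]' 5
python3 - <<'E'
from h import *
cv2.imwrite('pics/s4.png',arm.get_image('side')[:,:,::-1])
crop('pics/s4.png','pics/s4c.png',300,180,390,290,5)
go([.4435,.0385,.0785],6.4)
E
```

```text
clock: 2.95
position: [0.4424, 0.0387, 0.0782]
ee_rot: [2.091, 2.345, 0.0]
force: [-0.0, 0.0, -0.2]
width: 0.051
t 3.0 pos [0.4424 0.0387 0.0782] yaw 6.56 F [ 0.01 -0.15 -0.16] w 0.025 j [-0.6   0.33  0.49  2.18 -0.25  0.69  0.18]
shift cm [ 0.11 -0.02  0.03] turn [-0.    0.   -0.16]
```

View pics/s4c.png

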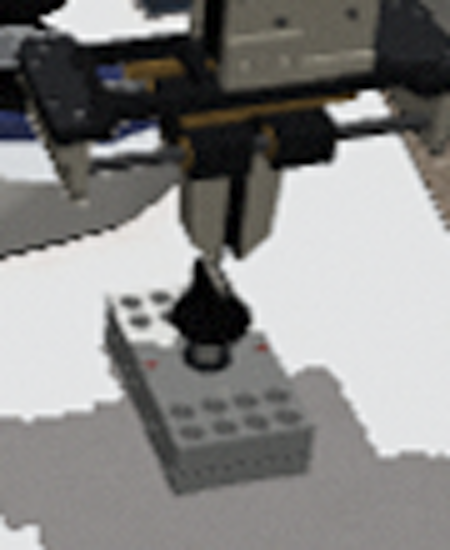

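Run:
```python
from h import *
crop('pics/s4.png','pics/s4d.png',325,200,365,250,12)
for px in((345.2,231.3),(344,231.5)):
    o,d=ray('side',px)
    print(px,[ (o+d*(y-o[1])/d[1]).round(4) for y in(.02,.03,.0387,.05)])
```

```text
(345.2, 231.3) [array([0.4322, 0.02  , 0.0788]), array([0.4351, 0.03  , 0.0871]), array([0.4377, 0.0387, 0.0944]), array([0.4411, 0.05  , 0.1038])]
(344, 231.5) [array([0.4351, 0.02  , 0.0784]), array([0.438 , 0.03  , 0.0868]), array([0.4406, 0.0387, 0.094 ]), array([0.4439, 0.05  , 0.1034])]
```

View pics/s4d.png

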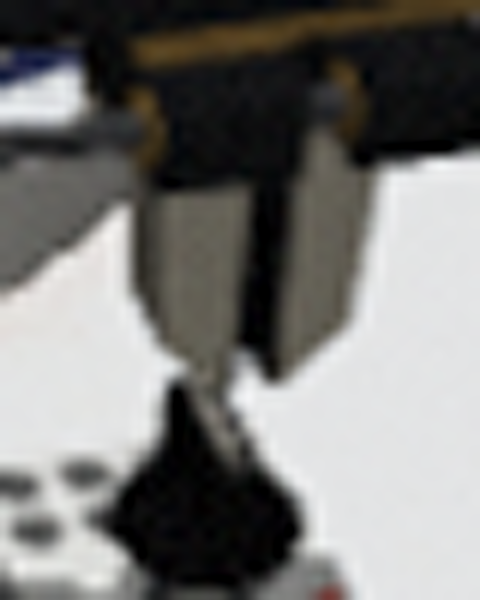

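The jaws closed above the wing, so the picture is right: the real fingertips are about 30 mm higher than the state implies. From here I'll work relative to vision and touch. Next I open and lower in steps.

```bash
python3 -m creep '[[[0.1,0,0.3,0,0,0,-0.2],[0.1,0,0.3,0,0,0,-0.2],[0.1,0,0,0,0,0,-0.2],[0.1,0,-1,0,0,-0.1,-0.2],[0.1,0,-2.0,0,0,-0.1,-0.2]]]' 20;python3 -m creep '[[[0,0,-0.2,0,0,0,-0.2],[0,0,-0.4,0,0,0,-0.2]]]'
python3 - <<'E'
from h import *
cv2.imwrite('pics/s5.png',arm.get_image('side')[:,:,::-1])
crop('pics/s5.png','pics/s5c.png',310,190,380,280,7)
go([.4435,.0385,.0485],6.4)
E
```

```text
clock: 3.5
position: [0.4433, 0.0387, 0.0573]
ee_rot: [2.093, 2.343, 0.0]
force: [-0.2, 1.0, 0.5]
width: 0.38
clock: 3.7
position: [0.4429, 0.0384, 0.0534]
ee_rot: [-2.093, -2.342, 0.002]
force: [0.3, -0.5, -0.5]
width: 0.397
t 3.75 pos [0.443  0.0385 0.0535] yaw 6.45 F [ 0.24  0.63 -0.72] w 0.399 j [-0.57  0.38  0.47  2.2  -0.29  0.63  0.21]
shift cm [ 0.05  0.   -0.5 ] turn [ 0.03 -0.05 -0.05]
```

View pics/s5c.png

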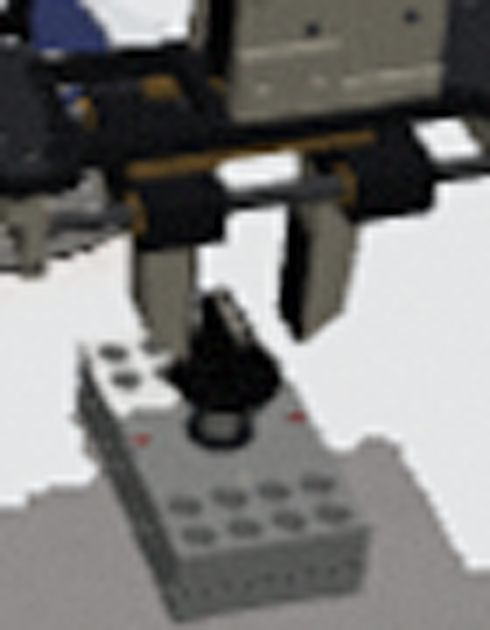

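```bash
python3 -m creep '[[[0,0,-0.2,0,0,0,-0.2],[0,0,-0.4,0,0,0,-0.2],[0,0,-0.5,0,0,0,-0.3],[0,0,-0.5,0,0,0,-0.3]]]'
python3 - <<'E'
from h import *
cv2.imwrite('pics/s6.png',arm.get_image('side')[:,:,::-1])
crop('pics/s6.png','pics/s6c.png',310,190,380,280,7)
go([.4435,.0385,.0485],6.4)
E
```

```text
clock: 4.15
position: [0.4433, 0.0386, 0.0491]
ee_rot: [-2.093, -2.343, 0.0]
force: [0.8, 0.1, 1.2]
width: 0.352
t 4.2 pos [0.4434 0.0386 0.0492] yaw 6.46 F [ 0.4  -0.26 -0.22] w 0.353 j [-0.57  0.38  0.46  2.2  -0.29  0.61  0.22]
shift cm [ 0.01 -0.01 -0.07] turn [-0.    0.   -0.06]
```

View pics/s6c.png

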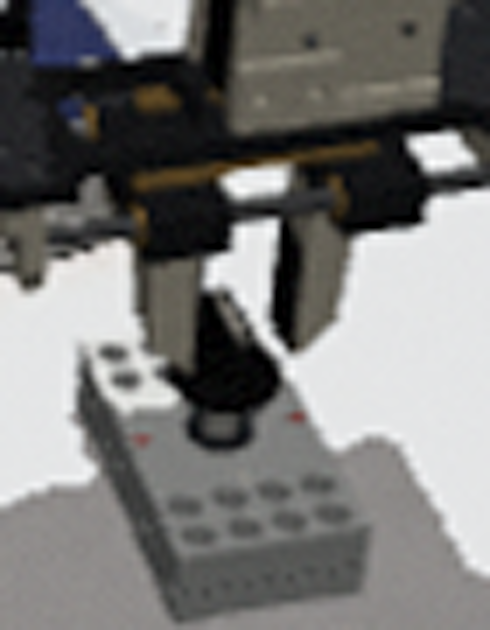

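```bash
python3 -m creep '[[[0,0,-0.2,0,0,0,-0.5],[0,0,-0.3,0,0,0,-0.7],[0,0,-0.3,0,0,0,-1],[0,0,-0.3,0,0,0,-1],[0,0,-0.3,0,0,0,-1]]]' 40; python3 -m creep '[[[0,0,0,0,0,0,-1],[0,0,0,0,0,0,-1]]]' 40;python3 - <<'E'
from h import *
cv2.imwrite('pics/s7.png',arm.get_image('side')[:,:,::-1])
crop('pics/s7.png','pics/s7c.png',310,190,380,280,7)
go([.4435,.0385,.0485],6.4)
E
```

```text
clock: 4.7
position: [0.4435, 0.0386, 0.0461]
ee_rot: [2.093, 2.343, 0.0]
force: [0.6, -0.0, -2.0]
width: 0.127
clock: 4.9
position: [0.4433, 0.0386, 0.0461]
ee_rot: [-2.093, -2.343, 0.0]
force: [0.3, -0.9, -2.1]
width: 0.126
t 4.95 pos [0.4434 0.0386 0.0462] yaw 6.46 F [ 0.48  0.01 -1.95] w 0.127 j [-0.56  0.39  0.46  2.2  -0.3   0.61  0.22]
shift cm [ 0.01 -0.01  0.23] turn [ 0.    0.   -0.06]
```

View pics/s7c.png

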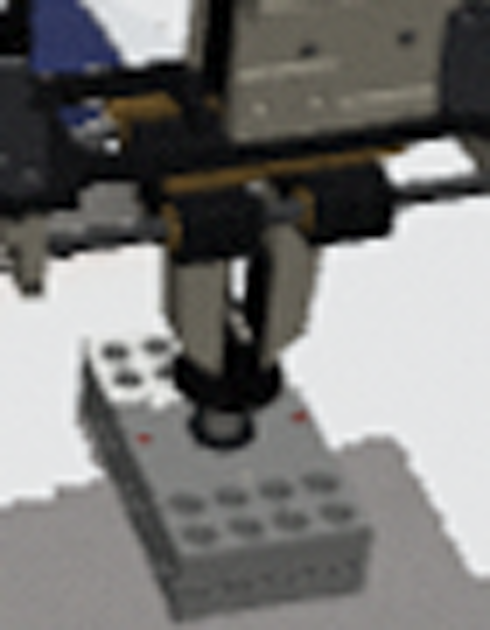

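```bash
python3 -m creep '[[[0,0,1,0,0,0,-1],[0,0,3,0,0,0,-1],[0,0,6,0,0,0,-1],[0,0,10,0,0,0,-1],[0,0,14,0,0,0,-1]]]' 40; python3 -m creep '[[[0,0.5,1,0,0,0,-1],[0.5,3,1,0,0,-1,-1],[2,6,1,0,0,-2.4,-1],[3.5,10,1,0,0,-4,-1],[5,14,1,0,0,-6,-1]]]' 40;  python3 -m creep '[[[1.5,4,0,0,0,-1,-1],[2.8,8,0,0,0,-2,-1],[3.8,11.2,0,0,0,-2.2,-1],[4.4,12.8,0,0,0,-2.2,-1],[4.4,12.8,0,0,0,-2.2,-1]]]' 40;python3 - <<'E'
from h import *
cv2.imwrite('pics/s8.png',arm.get_image('side')[:,:,::-1]);cv2.imwrite('pics/t8.png',arm.get_image('top')[:,:,::-1])
crop('pics/s8.png','pics/s8c.png',240,230,400,390,5)
crop('pics/t8.png','pics/t8c.png',110,180,210,280,6)
go([.5372,.3068,.1842],-1.8)
E
```

```text
clock: 5.45
position: [0.4424, 0.038, 0.1878]
ee_rot: [-2.093, -2.342, 0.002]
force: [0.8, 0.3, -3.6]
width: 0.127
clock: 5.95
position: [0.493, 0.1798, 0.1959]
ee_rot: [-2.214, -2.228, 0.001]
force: [0.1, -0.4, -3.0]
width: 0.123
clock: 6.45
position: [0.5364, 0.3099, 0.1947]
ee_rot: [-2.25, -2.191, 0.002]
force: [-0.3, 0.2, -3.7]
width: 0.126
t 6.55 pos [0.5366 0.306  0.1952] yaw -1.73 F [ 0.19 -0.31 -3.49] w 0.129 j [-0.94  0.45  0.49  1.63 -0.23  1.12 -0.42]
shift cm [ 0.06  0.08 -1.1 ] turn [ 0.1  -0.09 -0.07]
```

View pics/s8c.png

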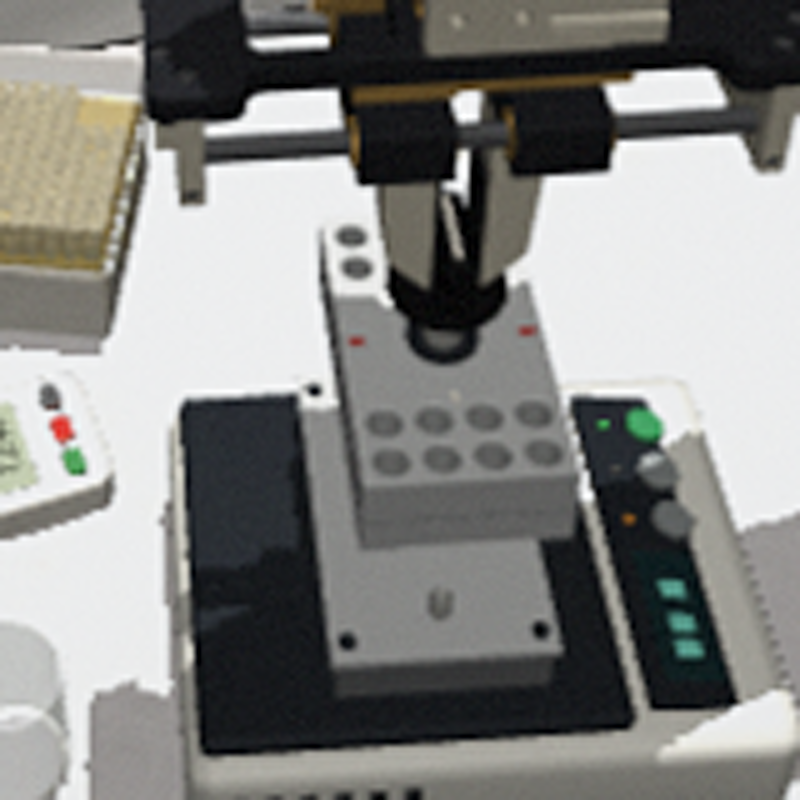

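View pics/t8c.png

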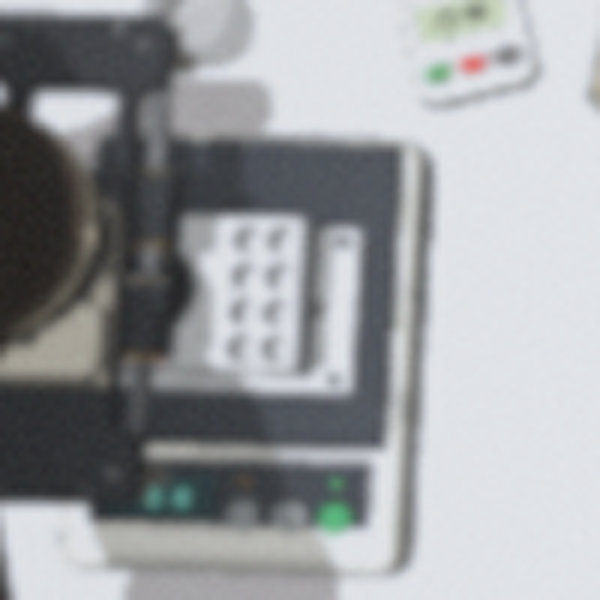

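Run:
```python
from h import *
def S(x,y): return (240+(x-2)/5,230+(y-2)/5)
def T(x,y): return (110+(x-2.5)/6,180+(y-2.5)/6)
zt=arm.observe()['position'][2]-.0462+.032
print('zt',zt)
r=[onz('side',S(*p),zt) for p in((356,342),(528,330))];d=r[0]-r[1];print('red',r,np.linalg.norm(d),(r[0]+r[1])/2,np.degrees(np.arctan2(d[1],d[0])))
c=[onz('side',S(*p),zt) for p in((325,227),(358,490),(578,476))];print('corners',c,np.linalg.norm(c[0]-c[1]),np.linalg.norm(c[2]-c[1]))
d=c[1]-c[0];print('yaw',np.degrees(np.arctan2(-d[0],d[1])));d=c[1]-c[2];print(np.degrees(np.arctan2(d[1],d[0])), 'cen',(c[0]+c[2])/2)
# top: right edge corners
c=[onz('top',T(*p),zt) for p in((305,213),(302,372),(218,213),(210,372))];print('top',c,np.linalg.norm(c[0]-c[1])); d=c[0]-c[1];print(np.degrees(np.arctan2(d[1],d[0])),'mid edge',(c[0]+c[1])/2)
```

```text
zt 0.18103699845647084
red [array([0.56386507, 0.30815966, 0.181037  ]), array([0.50635076, 0.30900475, 0.181037  ])] 0.05752051048593215 [0.53510792 0.30858221 0.181037  ] -0.8418208190496629
corners [array([0.56673391, 0.25490339, 0.181037  ]), array([0.5721758 , 0.36642068, 0.181037  ]), array([0.5041854, 0.3682497, 0.181037 ])] 0.11164998821740235 0.06801499393546599
yaw -2.7937351614485024
-1.5409484337140513 cen [0.53545966 0.31157654 0.181037  ]
top [array([0.57088382, 0.24881416, 0.181037  ]), array([0.50064305, 0.24787179, 0.181037  ]), array([0.57100127, 0.28702389, 0.181037  ]), array([0.50082752, 0.28790232, 0.181037  ])] 0.07024709646583657
0.7686537336849931 mid edge [0.53576344 0.24834297 0.181037  ]
```

```bash
python3 -m creep '[[[0.1,0,-0.5,0,0,0,-1],[0.1,0,-1.5,0,0,0,-1],[0.1,0,-2.5,0,0,0,-1],[0.1,0,-3.3,0,0,0,-1],[0.1,0,-3.8,0,0,0,-1]]]'; python3 -m creep '[[[0,0,-0.4,0,0,0,-1],[0,0,-0.7,0,0,0,-1],[0,0,-0.7,0,0,0,-1]]]';python3 - <<'E'
from h import *
cv2.imwrite('pics/s9.png',arm.get_image('side')[:,:,::-1]);cv2.imwrite('pics/t9.png',arm.get_image('top')[:,:,::-1])
crop('pics/s9.png','pics/s9c.png',280,260,380,380,5)
crop('pics/t9.png','pics/t9c.png',120,190,190,270,7)
go([.5372,.3068,.1342],-1.8)
E
```

```text
clock: 7.05
position: [0.5378, 0.3062, 0.1569]
ee_rot: [-2.255, -2.187, 0.002]
force: [-0.3, -0.7, -2.6]
width: 0.126
clock: 7.35
position: [0.5383, 0.3065, 0.1508]
ee_rot: [2.255, 2.187, -0.001]
force: [0.0, -0.1, -3.2]
width: 0.128
t 7.45 pos [0.5386 0.3067 0.1514] yaw -1.74 F [-0.06 -0.5  -2.54] w 0.124 j [-0.92  0.5   0.47  1.68 -0.25  1.03 -0.4 ]
shift cm [-0.14  0.01 -1.72] turn [-0.01  0.02 -0.06]
```

View pics/s9c.png

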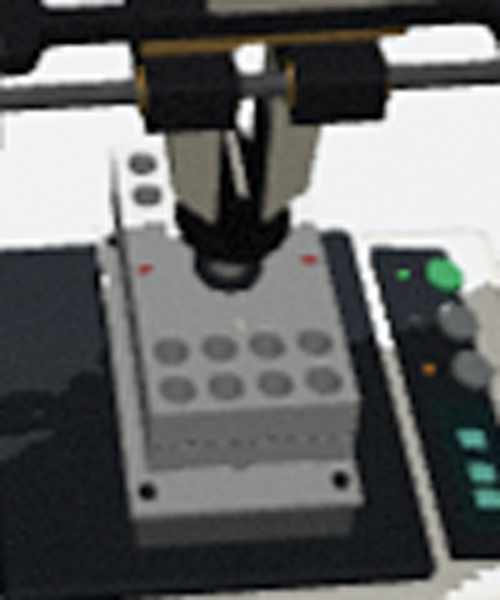

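View pics/t9c.png

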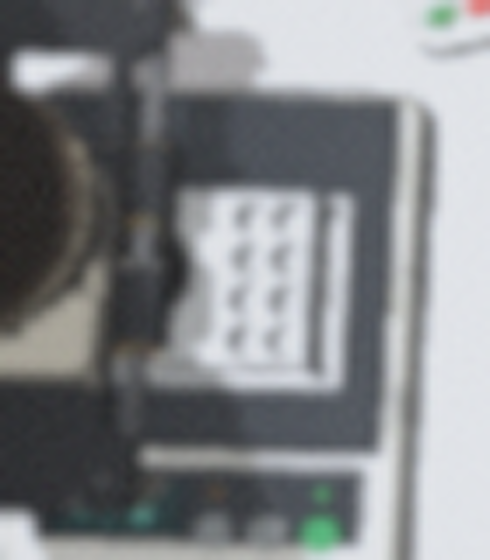

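Run:
```python
from h import *
def S(x,y): return (280+(x-2)/5,260+(y-2)/5)
zt=.1372
r=[onz('side',S(*p),zt) for p in((145,268),(309,260))];d=r[0]-r[1];print('red',np.linalg.norm(d),(r[0]+r[1])/2,np.degrees(np.arctan2(d[1],d[0])))
c=[onz('side',S(*p),zt) for p in((112,152),(151,414),(360,400))];d=c[1]-c[2];print(np.degrees(np.arctan2(d[1],d[0])), 'cen',(c[0]+c[2])/2, np.linalg.norm(d))
def T(x,y): return (120+(x-3)/7,190+(y-3)/7)
c=[onz('top',T(*p),zt) for p in((312,190),(306,370))];d=c[0]-c[1];print('top',c,np.linalg.norm(d),np.degrees(np.arctan2(d[1],d[0])),(c[0]+c[1])/2)
c=[onz('top',T(*p),.088) for p in((354,194),(342,388))];d=c[0]-c[1];print('plat right edge',c,np.linalg.norm(d),np.degrees(np.arctan2(d[1],d[0])),(c[0]+c[1])/2)
```

```text
red 0.057051462776967335 [0.53719482 0.30489144 0.1372    ] -2.474535519574865
-1.43170130432662 cen [0.53723125 0.3065795  0.1372    ] 0.06787355074298349
top [array([0.57206563, 0.24872997, 0.1372    ]), array([0.50129507, 0.24888299, 0.1372    ])] 0.07077073092717824 -0.12388576103650796 [0.53668035 0.24880648 0.1372    ]
plat right edge [array([0.57661299, 0.2426302 , 0.088     ]), array([0.4971897 , 0.24520527, 0.088     ])] 0.07946501771847682 -1.8570018685261647 [0.53690135 0.24391773 0.088     ]
```

```bash
python3 -m creep '[[[0,0,-0.3,0,0,0,-1],[0,0,-0.6,0,0,0,-1],[0,0,-0.8,0,0,0,-1]]]'; python3 -m creep '[[[0,0,-0.2,0,0,0,-1],[0,0,-0.4,0,0,0,-1]]]'; python3 -m creep '[[[0,0,-0.2,0,0,0,-1],[0,0,-0.3,0,0,0,-1]]]'
```

```text
clock: 7.75
position: [0.5383, 0.3066, 0.1428]
ee_rot: [-2.255, -2.187, 0.0]
force: [-0.0, -0.6, -2.8]
width: 0.13
clock: 7.95
position: [0.5384, 0.3066, 0.1389]
ee_rot: [2.255, 2.187, -0.0]
force: [-0.2, 0.5, -3.1]
width: 0.125
clock: 8.15
position: [0.5383, 0.3066, 0.1359]
ee_rot: [-2.255, -2.187, 0.0]
force: [0.2, -0.3, -3.3]
width: 0.126
```

```bash
for i in 1 2 3; do python3 -m creep '[[[0,0,-0.1,0,0,0,-1],[0,0,-0.1,0,0,0,-1]]]'; done
python3 - <<'E'
from h import *
go([.5372,.3068,.1342],-1.8)
cv2.imwrite('pics/s10.png',arm.get_image('side')[:,:,::-1])
crop('pics/s10.png','pics/s10c.png',280,260,380,380,5)
E
```

```text
clock: 8.35
position: [0.5383, 0.3066, 0.135]
ee_rot: [2.255, 2.187, -0.0]
force: [-0.3, -0.1, -2.7]
width: 0.125
clock: 8.55
position: [0.5385, 0.3067, 0.1342]
ee_rot: [2.255, 2.187, 0.001]
force: [-0.3, -0.8, -1.8]
width: 0.125
clock: 8.75
position: [0.5388, 0.3067, 0.1336]
ee_rot: [2.255, 2.187, 0.001]
force: [-0.3, -1.1, 1.8]
width: 0.126
t 8.75 pos [0.5388 0.3067 0.1336] yaw -1.74 F [-0.35 -1.06  1.81] w 0.126 j [-0.92  0.51  0.46  1.7  -0.27  0.99 -0.39]
shift cm [-0.16  0.01  0.06] turn [-0.03  0.05 -0.06]
```

View pics/s10c.png

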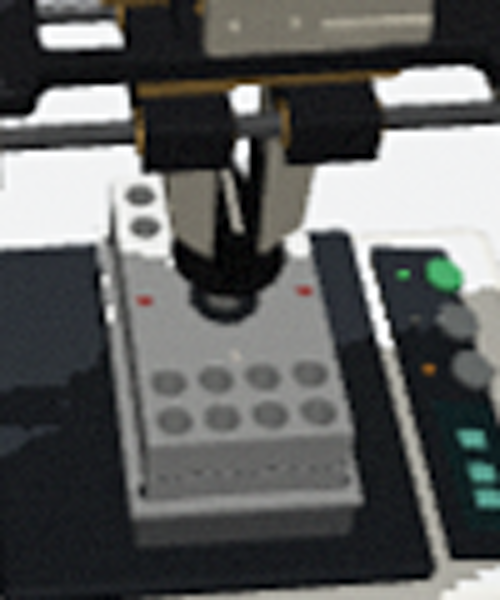

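Contact came at TCP z≈0.134, as predicted for a block fully home, and the picture shows it flat on the platform. Next I press the stud and feel for the floor.

```bash
python3 -m creep '[[[0,0,-0.2,0,0,0,-1],[0,0,-0.4,0,0,0,-1],[0,0,-0.6,0,0,0,-1],[0,0,-0.8,0,0,0,-1],[0,0,-0.9,0,0,0,-1]]]'; for i in 1 2 3; do python3 -m creep '[[[0,0,-0.1,0,0,0,-1]]]'; done
```

```text
clock: 9.3
position: [0.5386, 0.3067, 0.1241]
ee_rot: [2.255, 2.187, 0.001]
force: [0.5, -0.1, 4.8]
width: 0.129
clock: 9.4
position: [0.5387, 0.3067, 0.1232]
ee_rot: [2.255, 2.187, 0.001]
force: [0.5, -0.9, 4.7]
width: 0.127
clock: 9.5
position: [0.5386, 0.3067, 0.1223]
ee_rot: [2.255, 2.187, 0.001]
force: [1.2, -1.0, 5.3]
width: 0.127
clock: 9.6
position: [0.5386, 0.3067, 0.1213]
ee_rot: [2.255, 2.187, 0.001]
force: [1.0, -0.9, 5.8]
width: 0.127
```

```bash
for i in 1 2 3 4; do python3 -m creep '[[[0,0,-0.05,0,0,0,-1]]]' | grep -E 'posi|force'; done
```

```text
position: [0.5386, 0.3067, 0.1207]
force: [1.8, 0.2, 4.9]
position: [0.5386, 0.3067, 0.1203]
force: [0.7, 0.2, 5.3]
position: [0.5386, 0.3067, 0.1198]
force: [1.5, -0.2, 5.6]
position: [0.5386, 0.3067, 0.1193]
force: [1.1, -0.5, 6.3]
```

```bash
for i in 1 2 3 4; do python3 -m creep '[[[0,0,-0.05,0,0,0,-1]]]' | grep -E 'posi|force'; done
```

```text
position: [0.5386, 0.3068, 0.1189]
force: [1.1, 0.2, 5.4]
position: [0.5386, 0.3067, 0.1183]
force: [0.1, 0.4, 5.4]
position: [0.5386, 0.3067, 0.1179]
force: [0.3, -0.7, 9.1]
position: [0.5389, 0.3068, 0.1178]
force: [-0.9, -1.6, 13.8]
```

```bash
python3 -m creep '[[[0,0,0.1,0,0,0,-1],[0,0,0.1,0,0,0,-1]]]'; python3 -m creep '[[[0,0,0,0,0,-3,-1],[0,0,0,0,0,-7,-1],[0,0,0,0,0,-12,-1],[0,0,0,0,0,-17,-1],[0,0,0,0,0,-20,-1]]]'
python3 - <<'E'
from h import *
s=arm.observe();go([.5386,.3067,.1186],-91.7);print(s['ft_torque'])
E
```

```text
clock: 10.6
position: [0.5386, 0.3068, 0.1185]
ee_rot: [2.255, 2.187, 0.001]
force: [1.4, 0.1, 6.1]
width: 0.125
clock: 11.1
position: [0.5388, 0.3067, 0.1184]
ee_rot: [2.603, 1.758, 0.002]
force: [1.5, -1.6, 5.5]
width: 0.126
t 11.1 pos [0.5388 0.3067 0.1184] yaw -21.94 F [ 1.5  -1.59  5.45] w 0.126 j [-0.97  0.55  0.55  1.72 -0.34  0.97 -0.68]
shift cm [-0.02 -0.    0.02] turn [ 2.000e-02  6.000e-02 -6.976e+01]
[-0.0675041  -0.09682702  0.01006811]
```

```bash
python3 -m creep '[[[0,0,0,0,0,-5,-1],[0,0,0,0,0,-10,-1],[0,0,0,0,0,-16,-1],[0,0,0,0,0,-22,-1],[0,0,0,0,0,-27,-1]]]'; python3 -m creep '[[[0,0,0,0,0,-5,-1],[0,0,0,0,0,-10,-1],[0,0,0,0,0,-16,-1],[0,0,0,0,0,-21,-1],[0,0,0,0,0,-25,-1]]]'
python3 - <<'E'
from h import *
s=arm.observe();go([.5386,.3067,.1186],-91.7);print(s['ft_torque'])
cv2.imwrite('pics/s11.png',arm.get_image('side')[:,:,::-1])
crop('pics/s11.png','pics/s11c.png',280,260,380,380,5)
E
```

```text
clock: 11.6
position: [0.5391, 0.3066, 0.1185]
ee_rot: [2.942, 1.1, 0.002]
force: [1.8, -0.1, 5.6]
width: 0.126
clock: 12.1
position: [0.5393, 0.3064, 0.1185]
ee_rot: [3.111, 0.438, 0.003]
force: [2.6, -1.5, 5.9]
width: 0.128
t 12.1 pos [0.5393 0.3064 0.1185] yaw -73.97 F [ 2.58 -1.45  5.93] w 0.128 j [-1.12  0.61  0.8   1.73 -0.5   1.02 -1.43]
shift cm [-0.07  0.03  0.01] turn [  0.02   0.1  -17.73]
[-0.19439585 -0.30686642  0.02698811]
```

View pics/s11c.png

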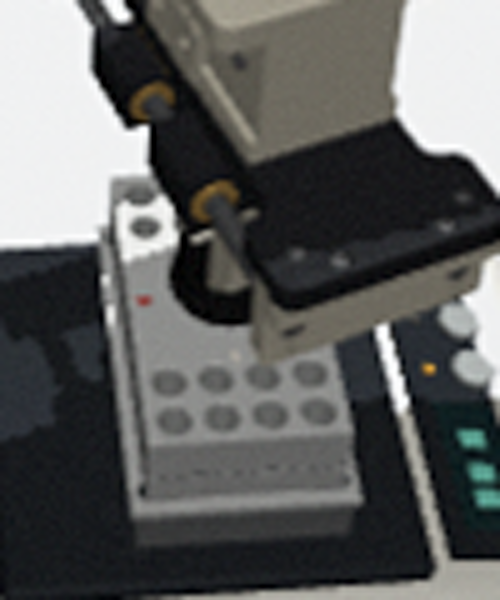

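```bash
python3 -m creep '[[[0,0,0,0,0,-5,-1],[0,0,0,0,0,-10,-1],[0,0,0,0,0,-15,-1],[0,0,0,0,0,-18,-1],[0,0,0,0,0,-18,-1]]]'
python3 - <<'E'
from h import *
s=arm.observe();go([.5386,.3067,.1186],-91.7);print(s['ft_torque'])
E
```

```text
clock: 12.65
position: [0.5394, 0.3063, 0.1185]
ee_rot: [3.141, -0.052, 0.003]
force: [1.5, -0.8, 5.7]
width: 0.128
t 12.65 pos [0.5394 0.3063 0.1185] yaw -91.88 F [ 1.46 -0.84  5.72] w 0.128 j [-1.16  0.64  0.88  1.74 -0.56  1.04 -1.68]
shift cm [-0.08  0.04  0.01] turn [0.03 0.11 0.18]
[-0.2788596  -0.39352533 -0.0753696 ]
```

```bash
python3 -m creep '[[[0,0,0.1,0,0,0,-1],[0,0,0.2,0,0,0,-1]]]'|grep -E 'posi|force'; for i in 1 2 3 4; do python3 -m creep '[[[0,0,0.05,0,0,0,-1]]]' | grep -E 'posi|force'; done
```

```text
position: [0.5394, 0.3062, 0.1205]
force: [3.9, -2.1, 5.0]
position: [0.5394, 0.3062, 0.121]
force: [2.6, -1.6, 5.5]
position: [0.5393, 0.3062, 0.1215]
force: [2.2, -1.0, 6.0]
position: [0.5392, 0.3062, 0.1217]
force: [4.4, -1.6, -1.2]
position: [0.539, 0.3062, 0.1218]
force: [7.0, -0.4, -5.5]
```

It caught at z≈0.1217, which is 3.7 mm above the floor as specified, and the upward tug met resistance. I'll relax the tug, open and retreat.

```bash
python3 -m creep '[[[0,0,-0.1,0,0,0,-1],[0,0,-0.1,0,0,0,-1]]]'; python3 -m creep '[[[0,0,0,0,0,0,-0.4],[0,0,0,0,0,0,-0.2],[0,0,0,0,0,0,-0.2],[0,0,0,0,0,0,-0.2]]]' 10; python3 -m creep '[[[0,0,0.5,0,0,0,-0.2],[0,0,2,0,0,0,-0.2],[0,0,4,0,0,0,-0.2],[0,0,7,0,0,0,-0.2],[0,0,10,0,0,0,-0.2]]]'
```

```text
clock: 13.45
position: [0.5391, 0.3063, 0.1214]
ee_rot: [3.141, -0.048, 0.002]
force: [4.3, -1.8, 5.1]
width: 0.129
clock: 13.85
position: [0.5377, 0.3068, 0.1208]
ee_rot: [3.141, -0.047, -0.002]
force: [-0.5, 0.2, 0.1]
width: 0.385
clock: 14.35
position: [0.5384, 0.3063, 0.2233]
ee_rot: [3.141, -0.048, 0.001]
force: [0.1, -0.1, 0.4]
width: 0.402
```

Now I move back toward the robot to clear both views.

```bash
python3 -m creep '[[[-3,0,2,0,0,4,-0.2],[-7,0,3,0,0,8,-0.2],[-11,-1,3,0,0,12,-0.2],[-14,-2,3,0,0,16,-0.2],[-16,-3,3,0,0,20,-0.2]]]'
python3 - <<'E'
from h import *
cv2.imwrite('pics/s12.png',arm.get_image('side')[:,:,::-1]);cv2.imwrite('pics/t12.png',arm.get_image('top')[:,:,::-1])
crop('pics/s12.png','pics/s12c.png',200,240,400,400,4)
crop('pics/t12.png','pics/t12c.png',110,170,210,280,5)
E
```

```text
clock: 14.85
position: [0.3766, 0.2761, 0.2517]
ee_rot: [-3.1, -0.504, 0.001]
force: [-0.2, 0.6, 0.3]
width: 0.403
```

View pics/s12c.png

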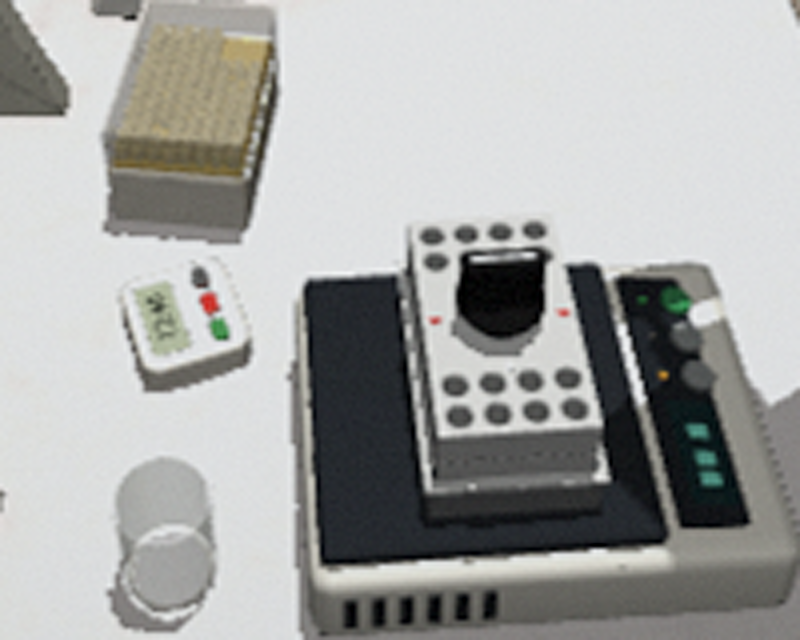

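View pics/t12c.png

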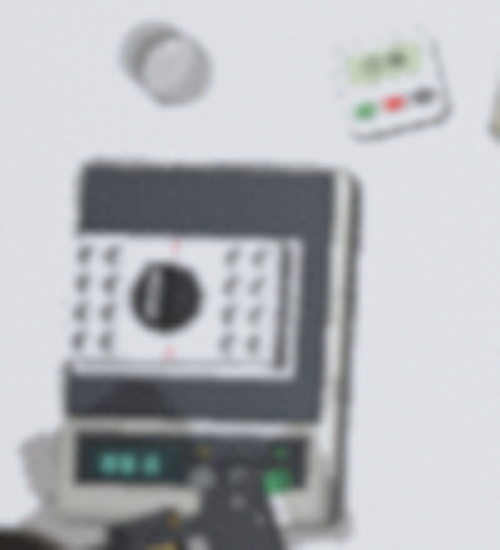

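Run:
```python
from h import *
S=lambda x,y:(200+(x-1.5)/4,240+(y-1.5)/4)
T=lambda x,y:(110+(x-2)/5,170+(y-2)/5)
for n,f,a,b in(('side',S,(434,321),(564,313)),('top',T,(176,246),(168,352))):
    r=[onz(n,f(*p),.12) for p in(a,b)];d=r[0]-r[1];print(n,np.linalg.norm(d),(r[0]+r[1])/2,np.degrees(np.arctan2(d[1],d[0])))
# wing bright strip ends
r=[onz('side',S(*p),.088+.0835-.0125) for p in((468,258),(540,256))];d=r[0]-r[1];print('wing',np.linalg.norm(d),np.degrees(np.arctan2(d[1],d[0])),(r[0]+r[1])/2)
# others moved?
a=cv2.imread('pics/s12.png').astype(int);b=cv2.imread('pics/side0.png').astype(int);d=np.abs(a-b).max(2)
for nm,(x0,y0,x1,y1) in dict(timer=(225,300,268,340),tip=(222,236,272,302),beaker=(222,350,258,400)).items(): print(nm,(d[y0:y1,x0:x1]>40).mean().round(3))
print(arm.observe()['clock'],arm.observe()['force'])
```

```text
side 0.057504059197382384 [0.53742227 0.30506152 0.12      ] -1.6236905331572598
top 0.0591798109968762 [0.53898544 0.30720358 0.12      ] -2.1194630698827885
wing 0.03061356872361709 -3.951262209670849 [0.53723758 0.30457133 0.159     ]
timer 0.0
tip 0.0
beaker 0.0
14.95 [ 0.80398974 -0.14554248 -0.58100304]
```

Run:
```python
from cell import arm
print(arm.sign_off())
```

```text
the job is handed in; nothing more can be done
None
```

The tube block is on the mixer over both pins, and its stud is pushed down, turned a quarter turn clockwise and caught. I handed the job in at about 15 s; `sign_off` gives no verdict.

**How it went**
- **Fit:** I carried the block by its wing. It went down over both pins without catching and touched down at tool height z ≈ 0.134, where I expected it to be fully home.
- **Press and turn:** The stud met its floor after about 16.1 mm. The force peaked at about 14 N there, so I backed off about 0.7 mm and turned it 90° at about 6 N.
- **Catch:** The stud sprang back to about 12.4 mm and held against an upward tug of about 5 N. I then opened the jaws and drew the arm clear.

**Last checks**
- **Position:** The final pictures put the block's centre within about 2 mm of the platform centre and within about 0.5° of its direction. The wing lies along the red marks to about 2°.
- **Other objects:** The timer, tip box and beaker looked unchanged in the side picture (no changed pixels).

**Disagreements**
- **Tool height:** The state put the fingertips about 30 mm lower than the side camera showed. A test close above the wing confirmed the camera, so I set all heights by picture and touch.
- **Camera views:** The side and top cameras differed by about 2 mm on the block's final position.

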